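Empties into the solvent-waste box

TASK

Throw away the two spent things on the bench, the blue ink bottle and the white marker: drop both through the slot in the top of the red solvent-waste box. The slot is closed by a sprung flap that will not open under their weight, so push it in and hold it in while you let go, and leave it sprung shut with nothing caught in it. The plum-coloured ink is still good: leave it standing where it is.

Things in the scene. Friction and masses are not known exactly. Their poses are not given: they have to be found in the camera images.
- spent_ink_mid (a point): Spent ink: BLUE ink dropper bottle with white label and black dropper cap, standing upright, 50 g. 80 high; body 25 diameter from its foot to 54 high, cap 18 diameter above that. This point is on its axis, half-way up (40 above its foot); z points to the cap.
- good_ink_mid (a point): Good ink: dark PLUM ink dropper bottle, same shape and size as the blue one, standing upright near it (which of the two stands where changes). Not to be moved. Point on its axis, 40 above its foot; z points to the cap.
- marker_mid (a point): Dried-up marker pen, white barrel and black cap, lying on the bench, 135 long (along its own y), 17 wide (x) and 16 high (z), 20 g. This point is its centre, 8 above the bench. Its heading varies.
- box_foot (a point): Solvent-waste box: red sheet-steel box fixed to the bench, 176 (x) by 220 (y) by 200 high, 3 mm walls, hollow, empty under the flap down to its floor (189 below the top). Its place and heading vary. Point: centre of its underside, on the bench. Axes: x from the drawer-handle side to the hinge side, y along the slot, z up.
- slot (a point): Centre of the slot in the box's flat top, 200 above the bench; axes as the box's. The slot measures 110 (x) by 172 (y) and is filled by a grey metal flap level with the top.
- hinge (a point): Middle of the flap's hinge line, which runs along the box's y, 57 from the slot's centre towards +x and 2.5 above the top; barrel and springs there stand up to 8 above the top. The flap reaches 109 from here towards -x (its free edge) and swings down into the box about this line. Axes as the box's.
- flap (a joint): Angle of the sprung flap, rad: 0 = shut, level with the top; grows as it is pushed down into the box, up to a stop at 1.42. It springs shut by itself when freed. It takes about 1.6 N at mid-slot to start it, 0.09 N m about the hinge, rising to about 0.17 N m fully in.
Not all that is in view belongs to the job. What is shaped like the part that bears marker_mid but yellow is not meant. What is shaped like the part that bears spent_ink_mid but orange or pink is not meant.

How it is judged (in metres and radians):
At the end, for the whole second after the job is handed in: The middles of the blue ink bottle and of the marker both lie inside the waste box, at least 100 mm below its top; the flap is shut (under 0.06 rad); the plum ink stands upright within 30 mm of where it was (z of each of spent_ink_mid, marker_mid in the frame of slot below -0.1 m and x of spent_ink_mid in the frame of slot between -0.08 and 0.08 m and y of spent_ink_mid in the frame of slot between -0.11 and 0.11 m and x of marker_mid in the frame of slot between -0.08 and 0.08 m and y of marker_mid in the frame of slot between -0.11 and 0.11 m and value of joint flap below 0.06 rad and distance of good_ink_mid from where it was at the start of the episode below 0.03 m and angle between good_ink_mid's own z axis and vertical below 0.15 rad); the robot touches nothing.
It fails at once if the good plum ink is moved by more than 30 mm or knocked over (distance of good_ink_mid from where it was at the start of the episode above 0.03 m or angle between good_ink_mid's own z axis and vertical above 0.5 rad).
It also fails if it takes over 61 s, if anything falls off the work surface, if the arm or the gripper's body presses on something with over 40 N, if the wrist force passes 120 N, or if a joint passes its speed limit or range.

ROBOT

A 6-joint arm with a two-finger parallel gripper is mounted at the origin on the work surface; the furniture and walls round the work are solid. World frame = base frame: x ahead of the robot, y to its left, z up, the work surface at z = 0. Lengths are in m, angles in degrees, forces in N, time in s.
With the tool pointing down it reaches from about 0.25 to 0.725 m from the base axis. Payload 9.7 kg.
Tool frame: the origin (TCP) lies on the centre line of the jaws, within the pads' length; the fingertips stand 17 mm ahead of it and the grasp point (between the pads) lies 2 mm behind it (bot.nose_length is the distance from the TCP to the fingertips, in m); x points along the fingers, y is the direction in which the jaws open and shut, and the axes are right-handed (so a half turn about x gives the same grasp; the last joint's range is limited). The gripper opens to 85 mm and grips with 20 to 120 N. Pads are 22 mm wide; open, the fingers measure 114 mm over their backs; the gripper's body (76 mm by 85 mm) begins 54 mm behind the grasp point. The pads swing forward as they close: fully open they stand 13 mm farther back than shut.
Start: joints at [-65.374, 4.979, 10.078, 95.1, 0, 90], TCP at [0.229, -0.5, 0.248] pointing down, gripper open.
Joint ranges: [-179.16, 179.16], [-48.56, 103.87], [-65.8, 70.77], [-126.05, 130.52], [-82.76, 87.17], [-180, 180]. Speed limits (degrees/s): [127.2, 127.2, 147.25, 180, 180, 180].

INTERFACE

Orientations are given as [roll, pitch, yaw] about the fixed x, y, z axes, in that order (R = Rz(yaw) Ry(pitch) Rx(roll)).
In Python, from workcell import bot, viewer, ticket gives the robot as it stands.
- The arm moves only by the tool jog_arm, never from a script. Its argument "deltas" is a list of rows, each an object of numbers: "fingers": the opening, from 0 (shut) to 1 (fully open); "x", "y", "z": the shift along the world's x, y, z in mm; "twist": the turn about the world's z in degrees. A call has 1 to 10 rows; each row is the pose to reach, as a shift and turn from the pose measured when the call began; what a row does not reach only later rows make up. A row lasts 1/10 s, in which the tool goes at most 50 mm and 8.59 degrees, less where a joint would pass 70% of its speed; a pose out of reach is approached as far as the arm can. A call with a gripper value outside its range is refused whole. The fingers move at their own pace and stop on an object; "grip_force" is the grip in N (left out, the last holds). Time passes only in rows, so rows that repeat a pose let the fingers close. It gives the time, the measured TCP pose, the force and the opening at its end, in the units of the state.
- bot.get_obs(): the state, without advancing time (a new reading comes with each control period).
- viewer.camera(name): name is "scene" or "top" or "wrist"; returns a dict with "image" (384x512x3 uint8, red, green, blue), "fovy" (degrees; the focal length in pixels is half the picture's height over the tangent of half this angle, whatever the lens; pixels are square), "cx", "cy" (the principal point, pixels), "D" ([k1, k2, p1, p2, k3] as OpenCV has them; the pictures are not rectified), "world_to_cam" (4x4, takes a point from world to camera coordinates); the wrist camera has in their place "tool_from_camera" (4x4, takes a point from camera to tool coordinates, whose origin is the TCP and whose axes are the tool frame's). Camera axes: x right, y down, z forward; pixel columns grow to the right and rows downward; lengths in m; the calibration is good to about 2 mm. A picture is of the moment at which its call begins: read the wrist's pose just before it. There is no depth.
- ticket.job_done(): hands the job in, once; it reports no verdict.
The state is a dict: "time": time; "q": joint angles; "qd": joint speeds; "joint_efforts": joint torques, N m; "ee_pos": TCP position; "tcp_rot": TCP orientation; "wrist_force": force on the tool from outside, world axes, zero at the start; "torque": the same for the moment, N m; "opening": finger opening in m.
Only numpy, scipy, OpenCV 4.12 (cv2) and the standard library are available. Lean on these libraries where they do the work, as an engineer would, in place of code of your own. Each camera call takes 0.05 s, during which the arm holds its last target.

## Working session

There is one attempt and no reset: what is moved stays moved. The work goes in short steps, Python scripts to look and compute and a tool call to move; the robot and the scene stay as the last step left them, time stands still between calls to the robot, and variables do not carry over. Pictures are saved under pics/ and viewed, and the job is handed in when it is done.

Besides the shell and the picture viewer there is one more tool, called after "Request:" as name([rows], argument=value, ...), one row to a line, values as JSON. jog_arm: Moves the arm, as the interface text tells. Its arguments: {"type":"object","properties":{"deltas":{"type":"array"},"grip_force":{"type":"number"}},"required":["deltas"]}

```bash
mkdir -p pics; ls
cat > h.py <<'E'
import numpy as np, cv2
from workcell import bot, viewer, ticket
def K(c):
    h=c["image"].shape[0]; f=h/2/np.tan(np.radians(c["fovy"])/2)
    return np.array([[f,0,c["cx"]],[0,f,c["cy"]],[0,0,1]])
def save(c,n,s=1.5):
    im=cv2.cvtColor(c["image"],cv2.COLOR_RGB2BGR); cv2.imwrite(n,cv2.resize(im,None,fx=s,fy=s,interpolation=cv2.INTER_CUBIC))
def ray(c,px,z,T=None):
    """px Nx2 -> world pts on plane z"""
    px=np.array(px,float).reshape(-1,1,2)
    n=cv2.undistortPoints(px,K(c),np.array(c["D"],float)).reshape(-1,2)
    W=np.linalg.inv(np.array(c["world_to_cam"])) if T is None else T
    d=np.c_[n,np.ones(len(n))]@W[:3,:3].T; o=W[:3,3]
    return o+d*((z-o[2])/d[:,2])[:,None]
def proj(c,P,T=None):
    M=np.array(c["world_to_cam"]) if T is None else np.linalg.inv(T)
    r,_=cv2.Rodrigues(M[:3,:3]); 
    return cv2.projectPoints(np.array(P,float).reshape(-1,1,3),r,M[:3,3],K(c),np.array(c["D"],float))[0].reshape(-1,2)
E
python3 - <<'E'
from h import *
print({k:np.round(v,3).tolist() if k!="time" else v for k,v in bot.get_obs().items()})
for n in("scene","top","wrist"):
    c=viewer.camera(n); save(c,f"pics/{n}0.png"); np.save(f"{n}0.npy",c,allow_pickle=True)
    print(n,c["fovy"],c["D"]); 
    if n!="wrist": print(np.linalg.inv(c["world_to_cam"])[:3,3])
    else: print(np.round(c["tool_from_camera"],3))
E
```

```text
pics
{'time': 0.0, 'q': [-65.374, 5.011, 10.035, 95.101, -0.001, 90.001], 'qd': [-0.058, 0.038, 0.142, -0.038, 0.001, -0.013], 'joint_efforts': [0.002, -52.039, 46.481, 0.016, 0.0, -0.0], 'ee_pos': [0.229, -0.5, 0.248], 'tcp_rot': [-89.389, 89.923, 115.237], 'wrist_force': [-0.592, -0.559, 0.567], 'torque': [0.011, -0.01, -0.012], 'opening': 0.085}
scene 43.08719902706 [0.03200538 0.         0.         0.         0.        ]
[-0.01201818  0.81422265  0.69696046]
top 55.543584659942134 [-0.03262344  0.          0.          0.          0.        ]
[0.37590094 0.06245578 1.09606749]
wrist 71.95705435224114 [-0.04600871  0.          0.          0.          0.        ]
[[ 0.    -0.292  0.956 -0.126]
 [ 1.    -0.001 -0.    -0.001]
 [ 0.001  0.956  0.292 -0.074]
 [ 0.     0.     0.     1.   ]]
```

View pics/scene0.png

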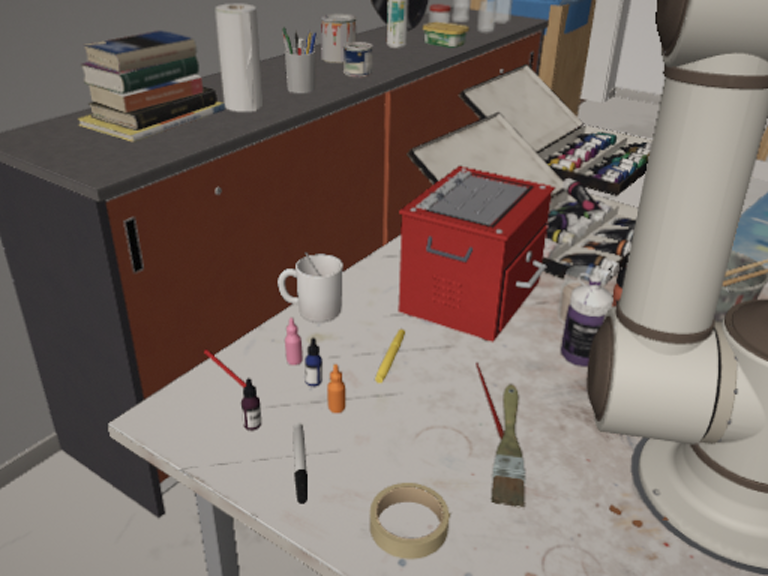

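View pics/top0.png

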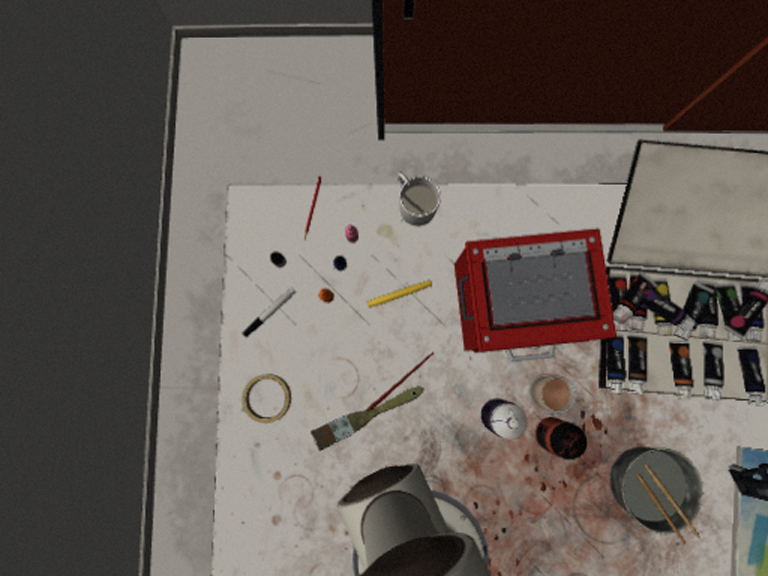

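View pics/wrist0.png

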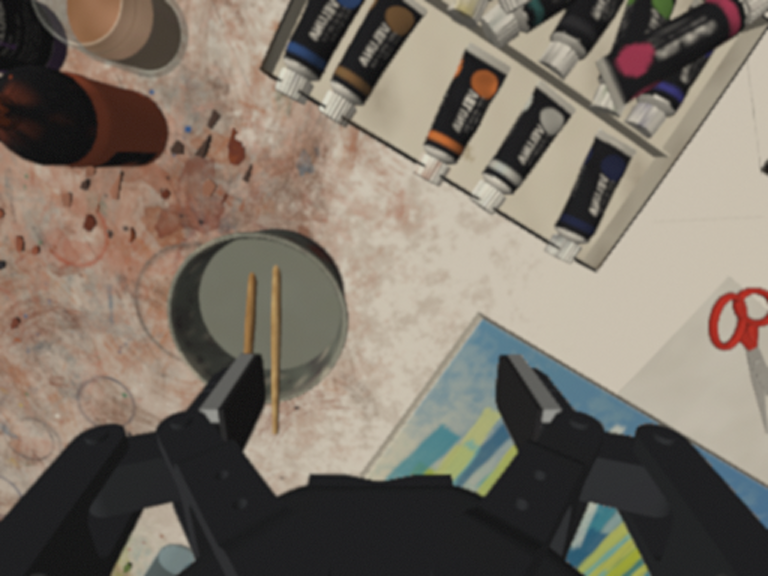

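Top view (px in the 1.5× picture): plum at (278,259), blue at (340,263), marker from (245,335) to (295,290), and the box top around (537,290) with its hinge on the upper (+x world) side. I'll measure these next.

Run:
```python
from h import *
c=np.load("top0.npy",allow_pickle=True).item(); im=c["image"]
s=np.load("scene0.npy",allow_pickle=True).item()
a=cv2.cvtColor(im,cv2.COLOR_RGB2BGR)
x=cv2.resize(a[145:260,150:310],None,fx=5,fy=5,interpolation=cv2.INTER_CUBIC);cv2.imwrite("pics/topcrop1.png",x)
x=cv2.resize(a[140:250,290:420],None,fx=5,fy=5,interpolation=cv2.INTER_CUBIC);cv2.imwrite("pics/topcrop2.png",x)
a=cv2.cvtColor(s["image"],cv2.COLOR_RGB2BGR)
x=cv2.resize(a[210:345,130:270],None,fx=4,fy=4,interpolation=cv2.INTER_CUBIC);cv2.imwrite("pics/scenecrop.png",x)
```

```text
(no output)
```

View pics/topcrop1.png

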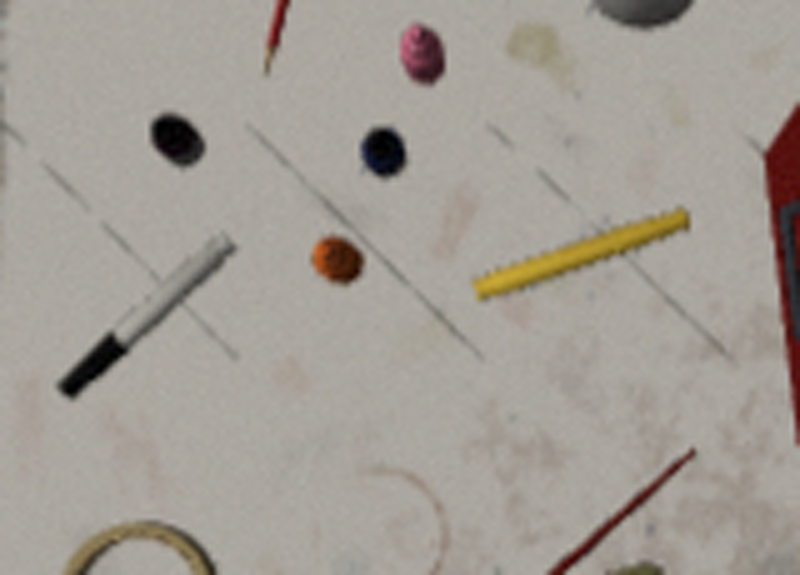

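View pics/topcrop2.png

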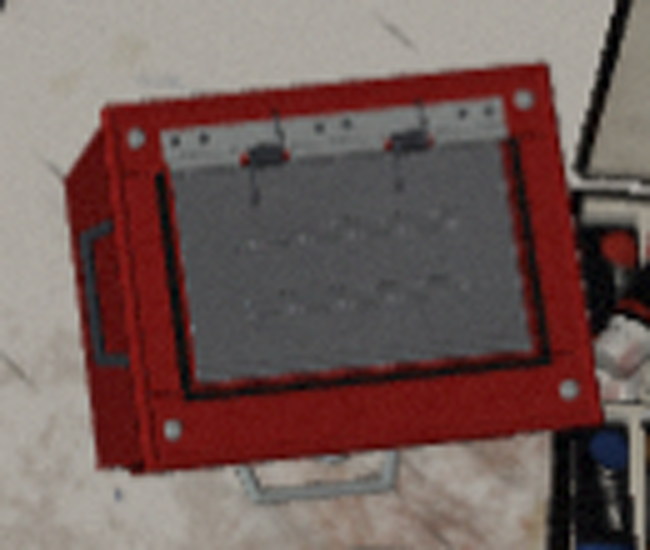

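View pics/scenecrop.png

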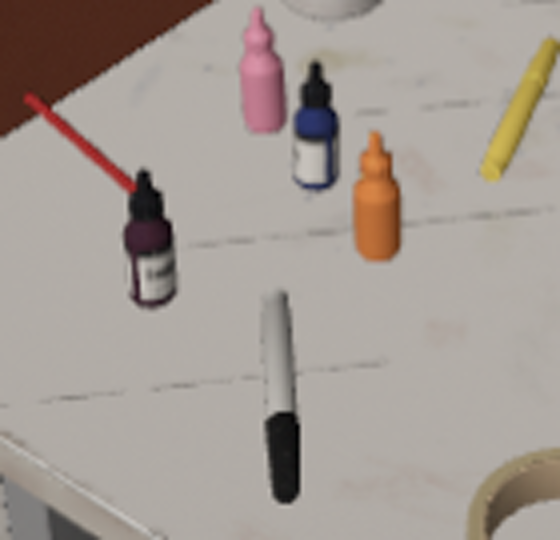

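Run:
```python
from h import *
c=np.load("top0.npy",allow_pickle=True).item(); s=np.load("scene0.npy",allow_pickle=True).item()
f=lambda l,o,k:(np.array(l,float)+.5)/k-.5+np.array(o)
Q=ray(c,f([(105,105),(548,65),(603,425),(148,470)],(290,140),5),.2); print("box corners",Q.round(4).tolist(),Q.mean(0))
print("sides",[np.linalg.norm(Q[i]-Q[i-3]).round(3) for i in range(4)])
ys=(Q[0]-Q[1]+Q[3]-Q[2]);print("y axis heading",np.degrees(np.arctan2(ys[1],ys[0])))
S=ray(c,f([(168,170),(515,138),(548,360),(188,395)],(290,140),5),.2);print("slot corners",S.round(4).tolist(),S.mean(0))
M=ray(c,f([(65,388),(228,240)],(150,145),5),.008);d=M[0]-M[1];print("marker top",M,M.mean(0),np.linalg.norm(d),np.degrees(np.arctan2(d[1],d[0])))
M=ray(s,f([(286,492),(276,294)],(130,210),4),.010);d=M[0]-M[1];print("marker scene",M,M.mean(0),np.linalg.norm(d),np.degrees(np.arctan2(d[1],d[0])))
# bottles: centroid of body blob in top ~ axis at ~z .04; scene tip and foot
for n,t,tip,foot,sh in(("blue",(384,152),(316,64),(316,180),(384,152)),("plum",(178,138),(143,172),(154,298),(178,138)),("orange",(338,259),(376,134),(379,252),0),("pink",(422,53),(258,10),(264,124),0)):
    print(n,"top@.045",ray(c,f(t,(150,145),5),.045)[0].round(4),"scene tip",ray(s,f(tip,(130,210),4),.08)[0].round(4),"foot",ray(s,f(foot,(130,210),4),0)[0].round(4))
```

```text
box corners [[0.5722, -0.0675, 0.2], [0.5935, -0.2905, 0.2], [0.4133, -0.3083, 0.2], [0.3909, -0.0854, 0.2]] [ 0.49247673 -0.1879417   0.2       ]
sides [np.float64(0.224), np.float64(0.181), np.float64(0.224), np.float64(0.182)]
y axis heading 95.59699866976858
slot corners [[0.5393, -0.0983, 0.2], [0.556, -0.272, 0.2], [0.4451, -0.2829, 0.2], [0.4274, -0.1057, 0.2]] [ 0.49194942 -0.18971063  0.2       ]
marker top [[0.42533772 0.34961717 0.008     ]
 [0.51505601 0.25388435 0.008     ]] [0.47019687 0.30175076 0.008     ] 0.13120267931210064 133.14244400823978
marker scene [[0.42452682 0.34890219 0.01      ]
 [0.51619277 0.25098365 0.01      ]] [0.4703598  0.29994292 0.01      ] 0.13412935753313518 133.1110405015162
blue top@.045 [0.5626 0.157  0.045 ] scene tip [0.5669 0.1556 0.08  ] foot [0.5685 0.1574 0.    ]
plum top@.045 [0.5708 0.2786 0.045 ] scene tip [0.5757 0.28   0.08  ] foot [0.5729 0.2831 0.    ]
orange top@.045 [0.4994 0.1828 0.045 ] scene tip [0.5014 0.1851 0.08  ] foot [0.5013 0.1844 0.    ]
pink top@.045 [0.6221 0.1354 0.045 ] scene tip [0.6276 0.1346 0.08  ] foot [0.6269 0.1355 0.    ]
```

```bash
cat >> h.py <<'E'
from scipy.spatial.transform import Rotation as Ro
def st():
    o=bot.get_obs(); R=Ro.from_euler("xyz",o["tcp_rot"],degrees=True).as_matrix(); y=R[:,1]
    print("t",o["time"],"p",np.round(o["ee_pos"],4),"jawhead",np.degrees(np.arctan2(y[1],y[0])).round(2),"down",R[:,0].round(3),"q",np.round(o["q"],1),"F",np.round(o["wrist_force"],1),"open",o["opening"])
    T=np.eye(4);T[:3,:3]=R;T[:3,3]=o["ee_pos"]; return T
E
python3 -c "
from h import *
st()"
```

```text
t 0.15 p [ 0.2291 -0.4998  0.2477] jawhead -65.38 down [-0.     0.001 -1.   ] q [-65.4   5.   10.   95.1   0.   90. ] F [ 0.  -1.  -0.9] open 0.08551067389981114
```

Request:
jog_arm([
  {"z":50,"fingers":0.6},
  {"z":100},
  {"x":20,"y":30,"z":110,"twist":8},
  {"x":40,"y":70,"z":110,"twist":16},
  {"x":65,"y":110,"z":110,"twist":24},
  {"x":90,"y":150,"z":110,"twist":32},
  {"x":115,"y":190,"z":110,"twist":40},
  {"x":140,"y":230,"z":110,"twist":48},
  {"x":165,"y":270,"z":110,"twist":56},
  {"x":190,"y":310,"z":110,"twist":64},
])

```text
validation failed for argument at $.de...
```

Request:
jog_arm([
  {"x":0,"y":0,"z":50,"twist":0,"fingers":0.6},
  {"x":0,"y":0,"z":100,"twist":0,"fingers":0.6},
  {"x":20,"y":30,"z":110,"twist":8,"fingers":0.6},
  {"x":40,"y":70,"z":110,"twist":16,"fingers":0.6},
  {"x":65,"y":110,"z":110,"twist":24,"fingers":0.6},
  {"x":90,"y":150,"z":110,"twist":32,"fingers":0.6},
  {"x":115,"y":190,"z":110,"twist":40,"fingers":0.6},
  {"x":140,"y":230,"z":110,"twist":48,"fingers":0.6},
  {"x":165,"y":270,"z":110,"twist":56,"fingers":0.6},
  {"x":190,"y":310,"z":110,"twist":64,"fingers":0.6},
])

```text
time: 1.15
ee_pos: [0.4197, -0.188, 0.3577]
tcp_rot: [-83.5, 89.9, -174.6]
wrist_force: [0.3, -0.6, 0.5]
opening: 0.0512
```

Request:
jog_arm([
  {"x":15,"y":35,"z":0,"twist":7,"fingers":0.6},
  {"x":30,"y":70,"z":0,"twist":14,"fingers":0.6},
  {"x":45,"y":105,"z":0,"twist":21,"fingers":0.6},
  {"x":60,"y":140,"z":0,"twist":28,"fingers":0.6},
  {"x":75,"y":175,"z":0,"twist":35,"fingers":0.6},
  {"x":90,"y":210,"z":-20,"twist":42,"fingers":0.6},
  {"x":105,"y":245,"z":-50,"twist":49,"fingers":0.6},
  {"x":120,"y":280,"z":-80,"twist":56,"fingers":0.6},
  {"x":135,"y":315,"z":-100,"twist":63,"fingers":0.6},
  {"x":146,"y":345,"z":-108,"twist":69,"fingers":0.6},
])

```text
time: 2.15
ee_pos: [0.5654, 0.1587, 0.2467]
tcp_rot: [-132.9, 89.8, -154.6]
wrist_force: [-0.2, -0.2, -0.6]
opening: 0.0516
```

```bash
cat > look.py <<'E'
import sys
from h import *
T=st(); c=viewer.camera("wrist"); c["T"]=T@np.array(c["tool_from_camera"]); np.save(sys.argv[1]+".npy",c,allow_pickle=True); save(c,f"pics/{sys.argv[1]}.png")
E
python3 look.py w1
python3 - <<'E'
from h import *
c=np.load("w1.npy",allow_pickle=True).item()
print(proj(c,[[.566,.157,0],[.566,.157,.08],[.573,.281,0]],c["T"])*1.5)
E
```

```text
t 2.15 p [0.5654 0.1587 0.2467] jawhead 68.26 down [-0.004 -0.002 -1.   ] q [15.7 10.4 15.9 95.8 -0.  37.4] F [-0.2 -0.2 -0.6] open 0.05161780372733542
[[379.12143704 248.5865947 ]
 [378.5400396  269.48107069]
 [505.67174779 207.10301287]]
```

View pics/w1.png

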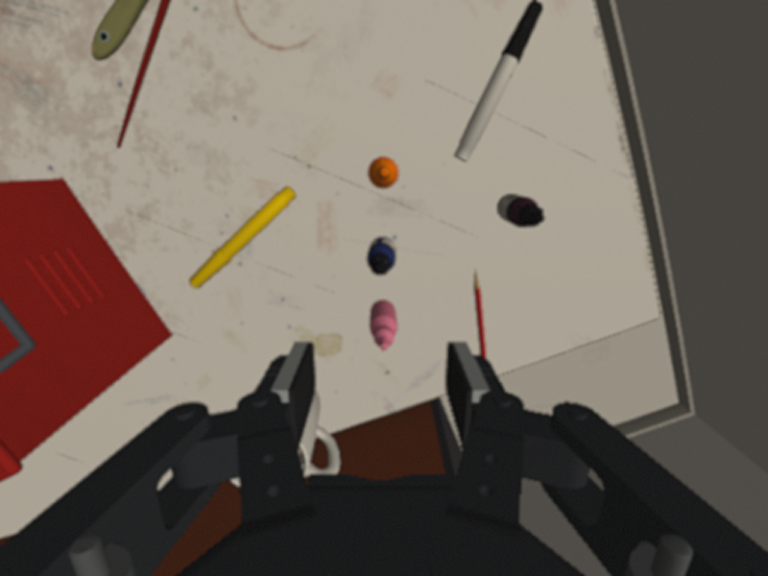

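Wrist view: the blue cap tip is at (380,265) against a predicted (378.5,269.5). Plum is at (525,212) and the marker runs (537,5) to (462,157). I'll refine the positions from these.

Run:
```python
from h import *
c=np.load("w1.npy",allow_pickle=True).item()
f=lambda l:(np.array(l,float)+.5)/1.5-.5
print("blue tip",ray(c,f((379,267)),.08,c["T"]),"body@.04",ray(c,f((381,256)),.045,c["T"]))
M=ray(c,f([(538,4),(461,158)]),.008,c["T"]);d=M[0]-M[1];print(M.mean(0),np.linalg.norm(d),np.degrees(np.arctan2(d[1],d[0])))
```

```text
blue tip [[0.56407247 0.1579439  0.08      ]] body@.04 [[0.56386381 0.15960212 0.045     ]]
[0.46968425 0.30360161 0.008     ] 0.1342355464827396 133.09227647078265
```

Request:
jog_arm([
  {"x":-1,"y":-1,"z":-40,"twist":0,"fingers":0.55},
  {"x":-1,"y":-1,"z":-80,"twist":0,"fingers":0.55},
  {"x":-1,"y":-1,"z":-120,"twist":0,"fingers":0.55},
  {"x":-1,"y":-1,"z":-145,"twist":0,"fingers":0.55},
  {"x":-1,"y":-1,"z":-165,"twist":0,"fingers":0.55},
  {"x":-1,"y":-1,"z":-185,"twist":0,"fingers":0.55},
  {"x":-1,"y":-1,"z":-200,"twist":0,"fingers":0.55},
  {"x":-1,"y":-1,"z":-208,"twist":0,"fingers":0.55},
  {"x":-1,"y":-1,"z":-213,"twist":0,"fingers":0.55},
  {"x":-1,"y":-1,"z":-213,"twist":0,"fingers":0.55},
])

```text
time: 3.2
ee_pos: [0.5653, 0.161, 0.0323]
tcp_rot: [-151.2, 89.7, -172.5]
wrist_force: [0.6, 0.3, -0.4]
opening: 0.047
```

Request:
jog_arm([
  {"x":0,"y":0,"z":0,"twist":0,"fingers":0.2},
  {"x":0,"y":0,"z":0,"twist":0,"fingers":0.2},
  {"x":0,"y":0,"z":0,"twist":0,"fingers":0.2},
  {"x":0,"y":0,"z":0,"twist":0,"fingers":0.2},
  {"x":0,"y":0,"z":0,"twist":0,"fingers":0.2},
  {"x":0,"y":0,"z":0,"twist":0,"fingers":0.2},
], grip_force=25)

```text
time: 3.8
ee_pos: [0.5658, 0.1612, 0.0331]
tcp_rot: [-156.5, 89.8, -177.8]
wrist_force: [-0.5, 0.2, 5.7]
opening: 0.0239
```

```bash
python3 look.py w2; python3 -c "
from h import *
c=viewer.camera('scene'); save(c,'pics/s2.png')"
```

```text
t 3.8 p [0.5658 0.1612 0.0331] jawhead 68.72 down [-0.003 -0.    -1.   ] q [15.9 11.7 -6.3 72.2  0.  37.2] F [-0.5  0.2  5.7] open 0.023932611334492333
```

View pics/w2.png

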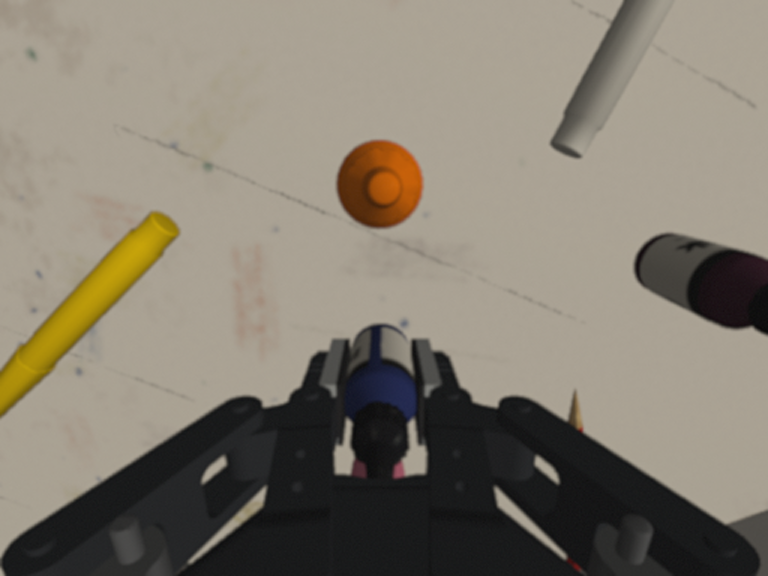

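View pics/s2.png

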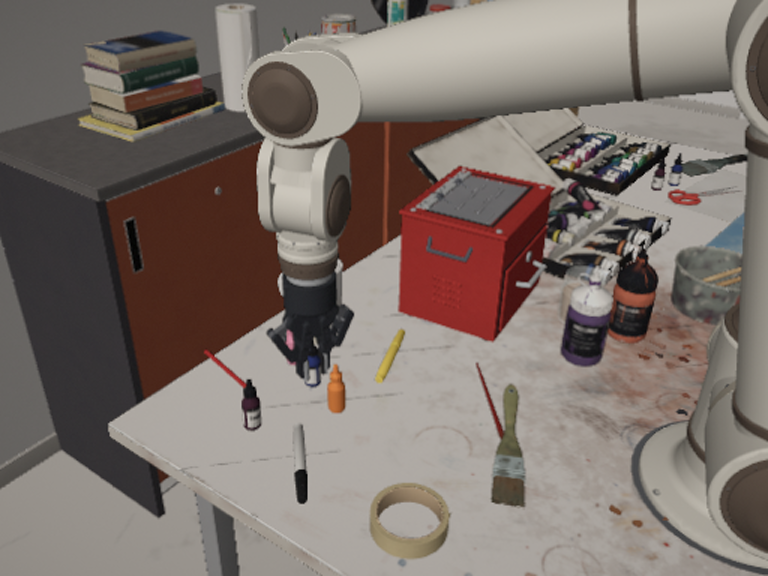

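The wrist and scene pictures show the blue bottle upright between the pads at (380,380), opening 24 mm, with its neighbours undisturbed. The finger links spread wide, so the jaws will go along the slot's length. I'll lift and carry it over.

Request:
jog_arm([
  {"x":0,"y":0,"z":15,"twist":0,"fingers":0.2},
  {"x":0,"y":0,"z":40,"twist":0,"fingers":0.2},
  {"x":0,"y":0,"z":75,"twist":0,"fingers":0.2},
  {"x":0,"y":0,"z":110,"twist":0,"fingers":0.2},
  {"x":0,"y":0,"z":150,"twist":4,"fingers":0.2},
  {"x":0,"y":-10,"z":190,"twist":8,"fingers":0.2},
  {"x":0,"y":-20,"z":230,"twist":12,"fingers":0.2},
  {"x":-5,"y":-40,"z":260,"twist":16,"fingers":0.2},
  {"x":-15,"y":-65,"z":275,"twist":20,"fingers":0.2},
  {"x":-25,"y":-95,"z":280,"twist":24,"fingers":0.2},
], grip_force=25)

```text
time: 4.9
ee_pos: [0.5405, 0.0658, 0.3161]
tcp_rot: [-81.4, 89.9, -78.5]
wrist_force: [0.4, -0.3, -0.5]
opening: 0.0237
```

```bash
python3 -c "
from h import *
st()"
```

```text
t 4.9 p [0.5405 0.0658 0.3161] jawhead 92.94 down [ 0.    -0.001 -1.   ] q [ 7.000e+00  6.400e+00  1.930e+01  1.029e+02 -1.000e-01  4.000e+00] F [ 0.4 -0.3 -0.5] open 0.02365741798619498
```

Request:
jog_arm([
  {"x":-10,"y":-30,"z":0,"twist":1,"fingers":0.2},
  {"x":-20,"y":-65,"z":0,"twist":3,"fingers":0.2},
  {"x":-30,"y":-105,"z":0,"twist":3,"fingers":0.2},
  {"x":-40,"y":-145,"z":0,"twist":3,"fingers":0.2},
  {"x":-50,"y":-185,"z":0,"twist":3,"fingers":0.2},
  {"x":-60,"y":-215,"z":-5,"twist":3,"fingers":0.2},
  {"x":-68,"y":-240,"z":-15,"twist":3,"fingers":0.2},
  {"x":-73,"y":-255,"z":-30,"twist":3,"fingers":0.2},
  {"x":-73,"y":-257,"z":-45,"twist":3,"fingers":0.2},
  {"x":-73,"y":-257,"z":-50,"twist":3,"fingers":0.2},
], grip_force=25)

```text
time: 5.9
ee_pos: [0.4668, -0.1916, 0.2654]
tcp_rot: [-160.2, 89.9, -154.3]
wrist_force: [0.0, 0.2, -1.2]
opening: 0.0235
```

```bash
python3 look.py w3; python3 -c "
from h import *
c=viewer.camera('scene'); im=c['image'][60:240,190:400]; cv2.imwrite('pics/s3.png',cv2.resize(im[:,:,::-1],None,fx=3.5,fy=3.3))
c=np.load('w3.npy',allow_pickle=True).item()
s=np.array([.492,-.189,.2]);u=np.array([.9952,.0976,0]);v=np.array([-.0976,.9952,0])
print(proj(c,[s+a*u*.055+b*v*.086 for a,b in((-1,-1),(-1,1),(1,1),(1,-1))],c['T'])*1.5)
"
```

```text
t 5.9 p [ 0.4668 -0.1916  0.2654] jawhead 95.87 down [-0.001 -0.001 -1.   ] q [-22.3  -0.8   6.   96.9  -0.1 -28.2] F [ 0.   0.2 -1.2] open 0.023516538689688556
[[206.84103193 259.31868119]
 [552.15313474 260.67594311]
 [526.63084329 445.2265694 ]
 [230.98185781 444.09577904]]
```

View pics/w3.png

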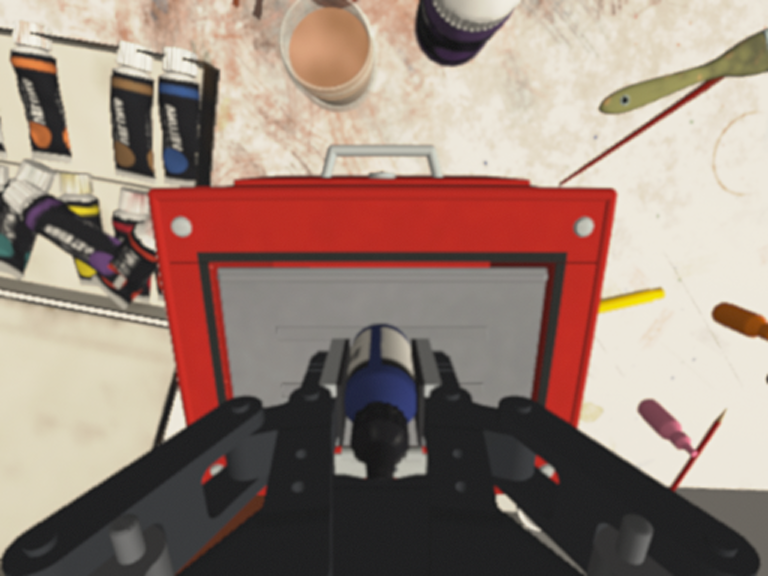

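View pics/s3.png

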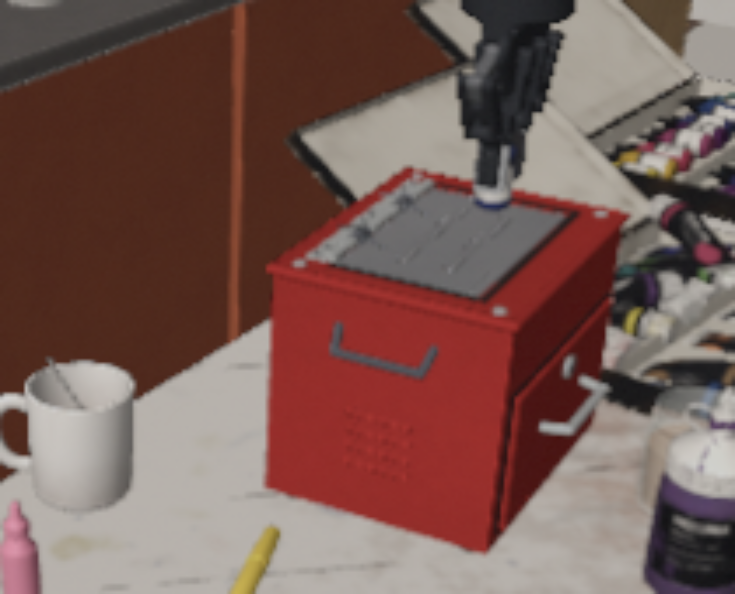

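The predicted slot corners match the picture (slot left edge at 210, right edge at 552, free edge at row 260). The bottle hangs over the free-edge half, so I'm pushing in.

Request:
jog_arm([
  {"x":0,"y":0,"z":-15,"twist":0,"fingers":0.2},
  {"x":0,"y":0,"z":-28,"twist":0,"fingers":0.2},
  {"x":0,"y":0,"z":-38,"twist":0,"fingers":0.2},
  {"x":0,"y":0,"z":-48,"twist":0,"fingers":0.2},
  {"x":0,"y":0,"z":-58,"twist":0,"fingers":0.2},
  {"x":0,"y":0,"z":-68,"twist":0,"fingers":0.2},
  {"x":0,"y":0,"z":-78,"twist":0,"fingers":0.2},
  {"x":0,"y":0,"z":-88,"twist":0,"fingers":0.2},
], grip_force=40)

```text
time: 6.8
ee_pos: [0.4671, -0.191, 0.1773]
tcp_rot: [-135.2, 89.9, -129.2]
wrist_force: [-1.1, 0.5, 1.7]
opening: 0.0233
```

```bash
python3 look.py w4
```

```text
t 6.8 p [ 0.4671 -0.191   0.1773] jawhead 95.94 down [-0.001 -0.001 -1.   ] q [-22.2  -2.1  -5.   87.1  -0.1 -28.1] F [-1.1  0.5  1.7] open 0.02326588961108855
```

View pics/w4.png

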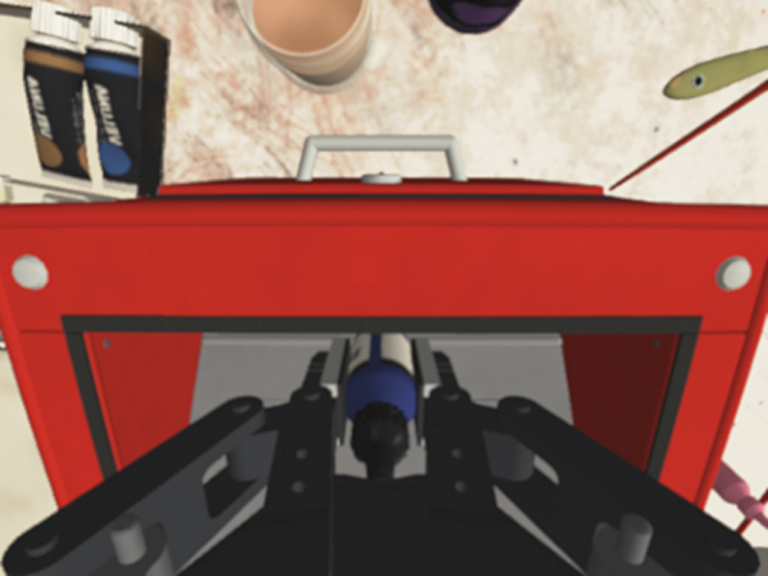

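The flap is in with its free edge at row 338, and the bottle is clear of the frame. I'll go deeper and slide toward the hinge.

Request:
jog_arm([
  {"x":0,"y":0,"z":-8,"twist":0,"fingers":0.2},
  {"x":0,"y":0,"z":-16,"twist":0,"fingers":0.2},
  {"x":0,"y":0,"z":-23,"twist":0,"fingers":0.2},
  {"x":5,"y":0,"z":-25,"twist":0,"fingers":0.2},
  {"x":10,"y":1,"z":-25,"twist":0,"fingers":0.2},
  {"x":15,"y":1,"z":-25,"twist":0,"fingers":0.2},
  {"x":18,"y":1,"z":-25,"twist":0,"fingers":0.2},
], grip_force=40)

```text
time: 7.55
ee_pos: [0.4852, -0.1898, 0.1508]
tcp_rot: [175.2, 89.9, -178.9]
wrist_force: [-1.9, 0.0, -0.7]
opening: 0.023
```

Request:
jog_arm([
  {"x":0,"y":0,"z":0,"twist":0,"fingers":0.6},
  {"x":0,"y":0,"z":0,"twist":0,"fingers":0.6},
  {"x":0,"y":0,"z":0,"twist":0,"fingers":0.6},
  {"x":0,"y":0,"z":0,"twist":0,"fingers":0.6},
  {"x":0,"y":0,"z":0,"twist":0,"fingers":0.6},
  {"x":0,"y":0,"z":0,"twist":0,"fingers":0.6},
])

```text
time: 8.15
ee_pos: [0.4853, -0.1898, 0.1509]
tcp_rot: [176.1, 89.9, -177.9]
wrist_force: [-0.8, 1.2, 1.3]
opening: 0.0514
```

```bash
python3 look.py w5
```

```text
t 8.15 p [ 0.4853 -0.1898  0.1509] jawhead 95.95 down [-0.002 -0.    -1.   ] q [-21.3   0.3  -5.6  84.3  -0.  -27.3] F [-0.8  1.2  1.3] open 0.05144150785718884
```

View pics/w5.png

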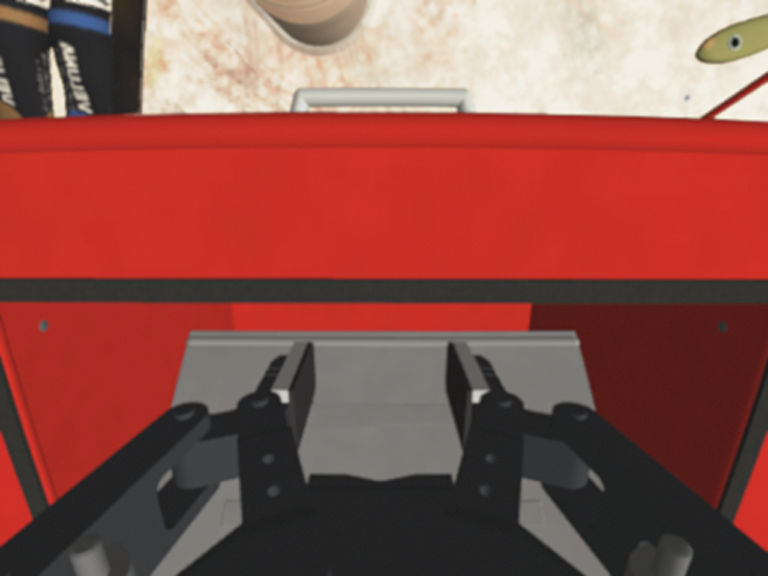

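The bottle has slid off the flap (free edge at row 335) and between the pads is empty. I'll withdraw and check the flap.

Request:
jog_arm([
  {"x":0,"y":0,"z":12,"twist":0,"fingers":0.6},
  {"x":0,"y":0,"z":25,"twist":0,"fingers":0.6},
  {"x":0,"y":0,"z":38,"twist":0,"fingers":0.6},
  {"x":0,"y":0,"z":51,"twist":0,"fingers":0.6},
  {"x":0,"y":0,"z":64,"twist":0,"fingers":0.6},
  {"x":0,"y":0,"z":80,"twist":0,"fingers":0.6},
  {"x":0,"y":0,"z":105,"twist":0,"fingers":0.6},
  {"x":0,"y":0,"z":135,"twist":0,"fingers":0.6},
  {"x":0,"y":20,"z":160,"twist":-5,"fingers":0.6},
  {"x":0,"y":50,"z":170,"twist":-10,"fingers":0.6},
])

```text
time: 9.2
ee_pos: [0.4857, -0.1402, 0.3239]
tcp_rot: [-25.5, 89.9, -29.9]
wrist_force: [1.2, 0.1, 0.2]
opening: 0.0513
```

```bash
python3 look.py w6
```

```text
t 9.2 p [ 0.4857 -0.1402  0.3239] jawhead 85.63 down [ 0.001 -0.001 -1.   ] q [-16.1   1.2  14.7 103.4  -0.  -11.7] F [1.2 0.1 0.2] open 0.05126950155952741
```

View pics/w6.png

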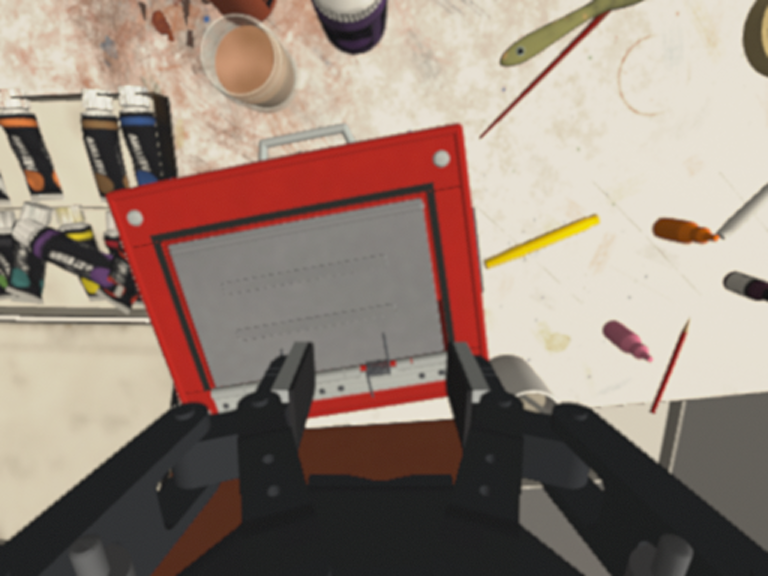

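The flap shut flush and the box looks as before. The marker must lie along the slot with the jaws across it, so before fetching it I'll measure the finger-link outline from the closed-finger picture to find how deep the jaws can go.

Run:
```python
from h import *
w=np.load("w2.npy",allow_pickle=True).item(); C=np.array(w["tool_from_camera"])
px=[(4,548),(15,530),(60,500),(120,458),(200,405),(225,397),(262,400),(280,395),(305,372),(315,352),(330,345)]
p=(np.array(px,float)+.5)/1.5-.5
n=cv2.undistortPoints(p.reshape(-1,1,2),K(w),np.array(w["D"])).reshape(-1,2)
d=np.c_[n,np.ones(len(n))]@C[:3,:3].T;o=C[:3,3]
for z in(-.013,-.008,0):
    q=o+d*((z-o[2])/d[:,2])[:,None]
    print(z,[(round((17-1e3*a[0])),round(1e3*a[1])) for a in q])
w=cv2.imread("pics/s2.png"); cv2.imwrite("pics/s2c.png",cv2.resize(w[220:420,220:400],None,fx=3.3,fy=3))
```

```text
-0.013 [(95, -64), (92, -65), (84, -62), (72, -57), (51, -48), (47, -43), (48, -32), (46, -28), (33, -23), (19, -22), (13, -18)]
-0.008 [(91, -70), (87, -71), (79, -67), (66, -62), (44, -52), (39, -46), (41, -35), (38, -30), (24, -25), (9, -24), (3, -19)]
0 [(85, -78), (81, -79), (72, -75), (57, -70), (32, -59), (27, -52), (28, -39), (25, -34), (9, -28), (-7, -27), (-14, -21)]
```

View pics/s2c.png

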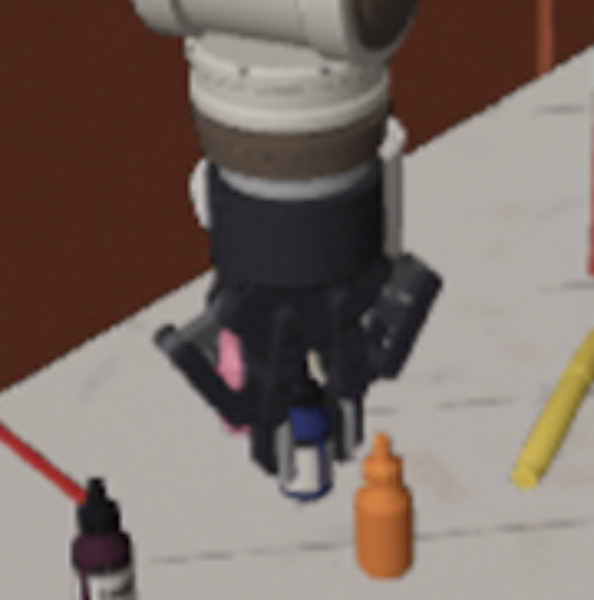

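Request:
jog_arm([
  {"x":0,"y":40,"z":0,"twist":-4,"fingers":0.5},
  {"x":5,"y":85,"z":0,"twist":-8,"fingers":0.5},
  {"x":10,"y":130,"z":0,"twist":-12,"fingers":0.5},
  {"x":10,"y":175,"z":0,"twist":-17,"fingers":0.5},
  {"x":5,"y":220,"z":0,"twist":-22,"fingers":0.5},
  {"x":0,"y":265,"z":0,"twist":-27,"fingers":0.5},
  {"x":-5,"y":310,"z":0,"twist":-32,"fingers":0.5},
  {"x":-10,"y":355,"z":-20,"twist":-37,"fingers":0.5},
  {"x":-15,"y":400,"z":-50,"twist":-41,"fingers":0.5},
  {"x":-16,"y":441,"z":-80,"twist":-42.5,"fingers":0.5},
])

```text
time: 10.25
ee_pos: [0.4694, 0.3026, 0.2484]
tcp_rot: [50.1, 89.8, 2.9]
wrist_force: [0.6, -0.7, -0.2]
opening: 0.043
```

Request:
jog_arm([
  {"x":0,"y":0,"z":-30,"twist":0,"fingers":0.5},
  {"x":0,"y":0,"z":-60,"twist":0,"fingers":0.5},
  {"x":0,"y":0,"z":-90,"twist":0,"fingers":0.5},
  {"x":0,"y":0,"z":-90,"twist":0,"fingers":0.5},
])

```text
time: 10.65
ee_pos: [0.4679, 0.302, 0.1549]
tcp_rot: [-63.3, 89.8, -110.5]
wrist_force: [-0.2, -0.7, 0.9]
opening: 0.0426
```

```bash
python3 look.py w7;python3 - <<'E'
from h import *
c=np.load("w7.npy",allow_pickle=True).item()
print(proj(c,[[.470,.302,.008],[.470-.046,.302+.049,.008],[.470+.046,.302-.049,.008]],c["T"])*1.5)
E
```

```text
t 10.65 p [0.4679 0.302  0.1549] jawhead 42.84 down [-0.001 -0.003 -1.   ] q [32.9  5.2 -0.  84.9 -0.1 80.1] F [-0.2 -0.7  0.9] open 0.04259624697783555
[[382.77706021 275.92452556]
 [382.29064457 178.70535043]
 [383.18730408 360.72749525]]
```

View pics/w7.png

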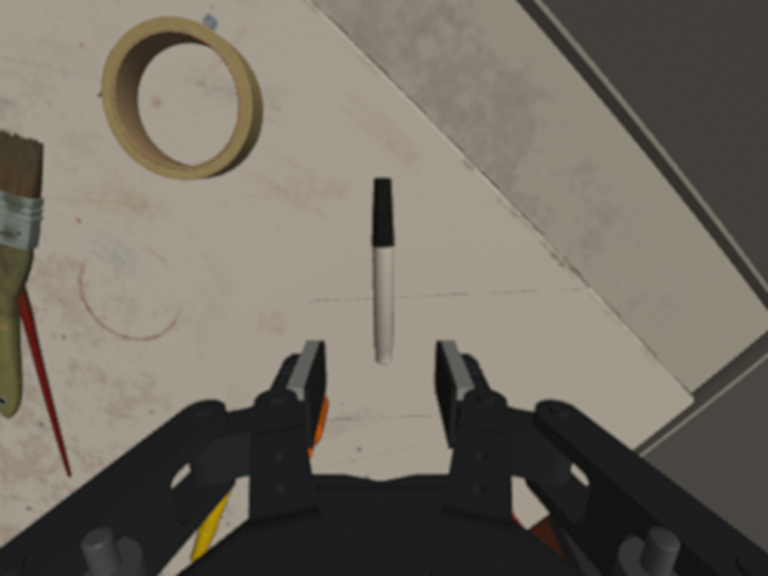

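The marker is centred between the jaws, from (383,178) to (383,363), which matches the prediction. I'm descending and gripping.

Request:
jog_arm([
  {"x":2,"y":0,"z":-30,"twist":0,"fingers":0.5},
  {"x":2,"y":0,"z":-60,"twist":0,"fingers":0.5},
  {"x":2,"y":0,"z":-85,"twist":0,"fingers":0.5},
  {"x":2,"y":0,"z":-105,"twist":0,"fingers":0.5},
  {"x":2,"y":0,"z":-118,"twist":0,"fingers":0.5},
  {"x":2,"y":0,"z":-127,"twist":0,"fingers":0.5},
  {"x":2,"y":0,"z":-132,"twist":0,"fingers":0.5},
  {"x":2,"y":0,"z":-132,"twist":0,"fingers":0.5},
])

```text
time: 11.5
ee_pos: [0.4709, 0.3025, 0.026]
tcp_rot: [18.4, 89.9, -28.8]
wrist_force: [-0.8, -0.2, -0.1]
opening: 0.0428
```

Request:
jog_arm([
  {"x":0,"y":0,"z":0,"twist":0,"fingers":0.1},
  {"x":0,"y":0,"z":0,"twist":0,"fingers":0.1},
  {"x":0,"y":0,"z":0,"twist":0,"fingers":0.1},
  {"x":0,"y":0,"z":0,"twist":0,"fingers":0.1},
  {"x":0,"y":0,"z":0,"twist":0,"fingers":0.1},
  {"x":0,"y":0,"z":0,"twist":0,"fingers":0.1},
  {"x":0,"y":0,"z":0,"twist":0,"fingers":0.1},
], grip_force=40)

```text
time: 12.2
ee_pos: [0.4719, 0.3032, 0.0289]
tcp_rot: [58.8, 89.7, 11.7]
wrist_force: [-3.8, -1.3, 16.1]
opening: 0.0096
```

Request:
jog_arm([
  {"x":0,"y":0,"z":15,"twist":0,"fingers":0.1},
  {"x":0,"y":0,"z":40,"twist":0,"fingers":0.1},
  {"x":0,"y":0,"z":80,"twist":0,"fingers":0.1},
  {"x":0,"y":0,"z":120,"twist":0,"fingers":0.1},
  {"x":0,"y":0,"z":160,"twist":0,"fingers":0.1},
  {"x":0,"y":0,"z":200,"twist":0,"fingers":0.1},
  {"x":0,"y":0,"z":240,"twist":0,"fingers":0.1},
  {"x":0,"y":0,"z":270,"twist":0,"fingers":0.1},
  {"x":0,"y":0,"z":280,"twist":0,"fingers":0.1},
])

```text
time: 13.1
ee_pos: [0.4723, 0.3034, 0.3131]
tcp_rot: [69.9, 89.4, 22.7]
wrist_force: [1.2, -0.1, -0.8]
opening: 0.0083
```

```bash
python3 look.py w8
```

```text
t 13.1 p [0.4723 0.3034 0.3131] jawhead 42.83 down [ 0.009  0.004 -1.   ] q [ 3.280e+01  8.100e+00  2.080e+01  1.021e+02 -1.000e-01  7.990e+01] F [ 1.2 -0.1 -0.8] open 0.008252288223010329
```

View pics/w8.png

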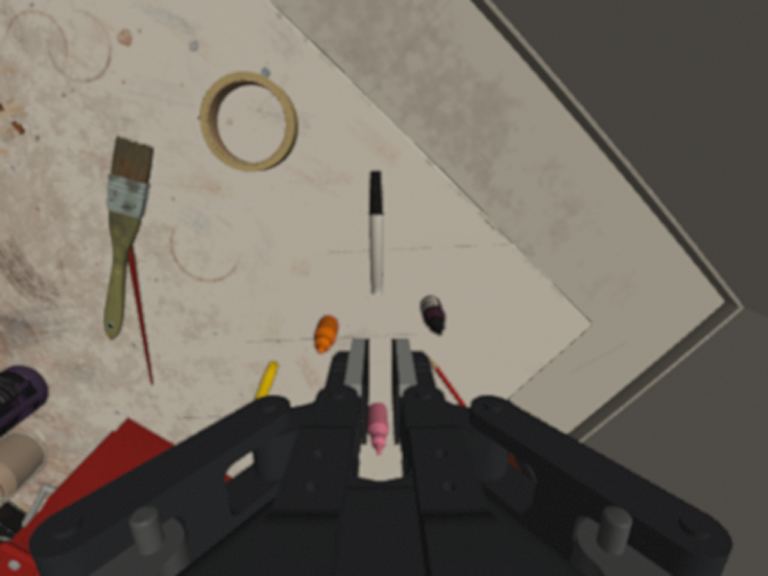

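The grip slipped off the top: the opening reads 8 mm and the marker still lies at (376,172)–(376,293). The tips were too high, so I'll re-measure and retry lower.

Run:
```python
from h import *
c=np.load("w8.npy",allow_pickle=True).item()
f=lambda l:(np.array(l,float)+.5)/1.5-.5
M=ray(c,f([(376,171),(377,294)]),.008,c["T"]);d=M[0]-M[1];print(M.mean(0),np.linalg.norm(d),np.degrees(np.arctan2(d[1],d[0])))
T=viewer.camera("top");save(T,"pics/t8.png")
a=cv2.cvtColor(T["image"],cv2.COLOR_RGB2BGR)
cv2.imwrite("pics/t8c.png",cv2.resize(a[145:260,150:310],None,fx=5,fy=5,interpolation=cv2.INTER_CUBIC)); np.save("t8.npy",T,allow_pickle=True)
```

```text
[0.47115011 0.30275542 0.008     ] 0.135512642957154 133.10535106353612
```

View pics/t8c.png

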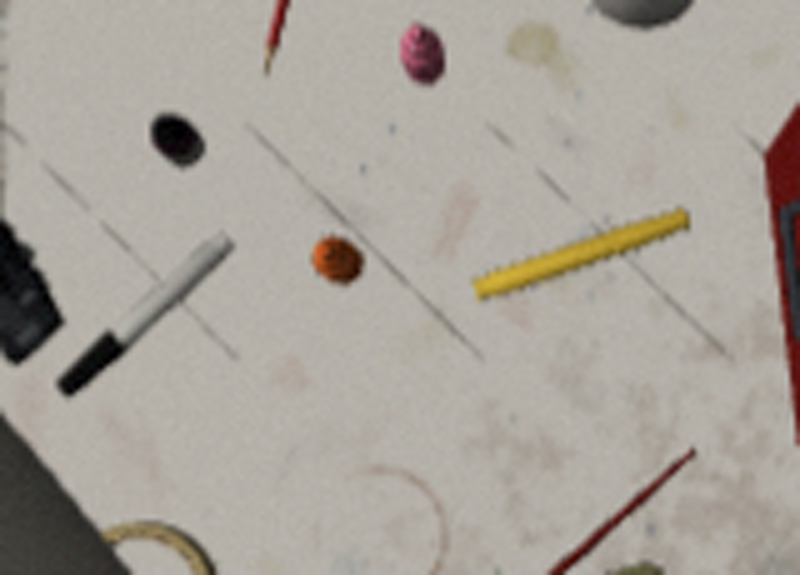

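The marker is in its original place and plum is undisturbed. I'm reopening and descending lower.

Request:
jog_arm([
  {"x":-1,"y":-1,"z":-40,"twist":0,"fingers":0.4},
  {"x":-1,"y":-1,"z":-80,"twist":0,"fingers":0.4},
  {"x":-1,"y":-1,"z":-120,"twist":0,"fingers":0.4},
  {"x":-1,"y":-1,"z":-160,"twist":0,"fingers":0.4},
  {"x":-1,"y":-1,"z":-200,"twist":0,"fingers":0.4},
  {"x":-1,"y":-1,"z":-235,"twist":0,"fingers":0.4},
  {"x":-1,"y":-1,"z":-260,"twist":0,"fingers":0.4},
  {"x":-1,"y":-1,"z":-275,"twist":0,"fingers":0.4},
  {"x":-1,"y":-1,"z":-282,"twist":0,"fingers":0.4},
  {"x":-1,"y":-1,"z":-282,"twist":0,"fingers":0.4},
])

```text
time: 14.2
ee_pos: [0.4708, 0.3021, 0.0278]
tcp_rot: [63.9, 89.6, 16.8]
wrist_force: [-0.6, -0.8, 0.4]
opening: 0.0345
```

```bash
python3 look.py w9
```

```text
t 14.2 p [0.4708 0.3021 0.0278] jawhead 42.83 down [ 0.006  0.002 -1.   ] q [ 32.7   7.5 -11.7  70.5  -0.1  79.9] F [-0.6 -0.8  0.4] open 0.034537232130264744
```

View pics/w9.png

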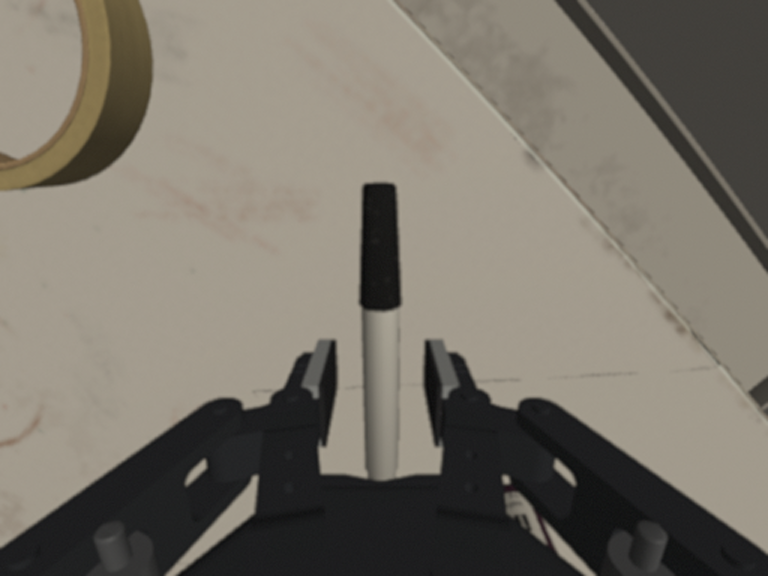

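Request:
jog_arm([
  {"x":0,"y":0,"z":-4,"twist":0,"fingers":0.4},
  {"x":0,"y":0,"z":-8,"twist":0,"fingers":0.4},
  {"x":0,"y":0,"z":-10,"twist":0,"fingers":0.4},
  {"x":0,"y":0,"z":-10,"twist":0,"fingers":0.4},
  {"x":0,"y":0,"z":-10,"twist":0,"fingers":0.4},
])

```text
time: 14.75
ee_pos: [0.4715, 0.3025, 0.019]
tcp_rot: [67.3, 89.5, 20.1]
wrist_force: [0.2, 0.1, 0.3]
opening: 0.0343
```

Request:
jog_arm([
  {"x":0,"y":0,"z":0,"twist":0,"fingers":0.15},
  {"x":0,"y":0,"z":0,"twist":0,"fingers":0.15},
  {"x":0,"y":0,"z":0,"twist":0,"fingers":0.15},
  {"x":0,"y":0,"z":0,"twist":0,"fingers":0.15},
  {"x":0,"y":0,"z":0,"twist":0,"fingers":0.15},
], grip_force=25)

```text
time: 15.25
ee_pos: [0.4716, 0.3027, 0.0193]
tcp_rot: [68.3, 89.5, 21.2]
wrist_force: [0.7, 1.0, 3.5]
opening: 0.0143
```

Request:
jog_arm([
  {"x":0,"y":0,"z":0,"twist":0,"fingers":0.0},
  {"x":0,"y":0,"z":0,"twist":0,"fingers":0.0},
  {"x":0,"y":0,"z":0,"twist":0,"fingers":0.0},
], grip_force=30)

```text
time: 15.55
ee_pos: [0.4717, 0.3026, 0.0194]
tcp_rot: [68.0, 89.5, 20.8]
wrist_force: [-1.3, 0.9, 3.3]
opening: 0.0145
```

Request:
jog_arm([
  {"x":0,"y":0,"z":8,"twist":0,"fingers":0.0},
  {"x":0,"y":0,"z":20,"twist":0,"fingers":0.0},
  {"x":0,"y":0,"z":40,"twist":0,"fingers":0.0},
  {"x":0,"y":0,"z":60,"twist":0,"fingers":0.0},
])

```text
time: 15.95
ee_pos: [0.4716, 0.3026, 0.0808]
tcp_rot: [67.9, 89.5, 20.8]
wrist_force: [0.4, 0.5, -0.1]
opening: 0.0142
```

```bash
python3 look.py w10
```

```text
t 15.95 p [0.4716 0.3026 0.0808] jawhead 42.83 down [ 0.008  0.003 -1.   ] q [32.7  6.  -7.4 76.1 -0.1 79.9] F [ 0.4  0.5 -0.1] open 0.014161208427826822
```

View pics/w10.png

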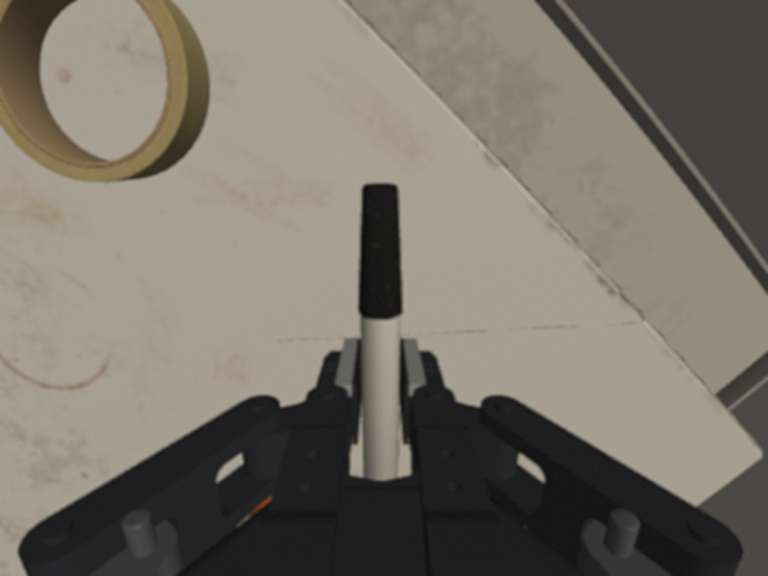

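The marker is held level, from (380,185) down between the pads, opening 14 mm. I'll lift it and carry it over.

Request:
jog_arm([
  {"x":0,"y":0,"z":40,"twist":0,"fingers":0.0},
  {"x":0,"y":0,"z":80,"twist":0,"fingers":0.0},
  {"x":0,"y":-5,"z":120,"twist":0,"fingers":0.0},
  {"x":5,"y":-20,"z":160,"twist":-4,"fingers":0.0},
  {"x":10,"y":-50,"z":195,"twist":-8,"fingers":0.0},
  {"x":15,"y":-85,"z":215,"twist":-12,"fingers":0.0},
  {"x":18,"y":-125,"z":225,"twist":-16,"fingers":0.0},
  {"x":20,"y":-165,"z":230,"twist":-20,"fingers":0.0},
  {"x":22,"y":-205,"z":230,"twist":-24,"fingers":0.0},
  {"x":22,"y":-245,"z":230,"twist":-28,"fingers":0.0},
])

```text
time: 17.0
ee_pos: [0.4947, 0.0569, 0.3154]
tcp_rot: [72.9, 89.2, -2.4]
wrist_force: [0.8, 0.5, -1.1]
opening: 0.0141
```

```bash
python3 -c "
from h import *
st()"
```

```text
t 17.0 p [0.4947 0.0569 0.3154] jawhead 14.67 down [ 0.015 -0.001 -1.   ] q [ 6.600e+00 -9.000e-01  1.160e+01  1.017e+02 -1.000e-01  8.200e+01] F [ 0.8  0.5 -1.1] open 0.0140812946824639
```

Request:
jog_arm([
  {"x":0,"y":-35,"z":0,"twist":-3,"fingers":0.0},
  {"x":0,"y":-75,"z":0,"twist":-6,"fingers":0.0},
  {"x":0,"y":-115,"z":0,"twist":-9,"fingers":0.0},
  {"x":-2,"y":-155,"z":0,"twist":-9,"fingers":0.0},
  {"x":-4,"y":-190,"z":0,"twist":-9,"fingers":0.0},
  {"x":-6,"y":-220,"z":-15,"twist":-9,"fingers":0.0},
  {"x":-6,"y":-238,"z":-35,"twist":-9,"fingers":0.0},
  {"x":-6,"y":-246,"z":-55,"twist":-9,"fingers":0.0},
  {"x":-6,"y":-246,"z":-70,"twist":-9,"fingers":0.0},
  {"x":-6,"y":-246,"z":-70,"twist":-9,"fingers":0.0},
])

```text
time: 18.0
ee_pos: [0.4879, -0.1892, 0.2438]
tcp_rot: [75.2, 89.3, -9.2]
wrist_force: [-0.3, 1.2, -0.3]
opening: 0.0143
```

```bash
cat > sc.py <<'E'
import sys
from h import *
c=viewer.camera('scene'); im=c['image'][40:240,230:400]; cv2.imwrite(f'pics/{sys.argv[1]}.png',cv2.resize(im[:,:,::-1],None,fx=4,fy=3,interpolation=cv2.INTER_CUBIC) if 0 else cv2.resize(im[:,:,::-1],None,fx=3,fy=3,interpolation=cv2.INTER_CUBIC))
E
python3 look.py w11; python3 sc.py s11
```

```text
t 18.0 p [ 0.4879 -0.1892  0.2438] jawhead 5.63 down [ 0.012 -0.002 -1.   ] q [-21.3   0.5   5.   93.8   0.1  63.1] F [-0.3  1.2 -0.3] open 0.014295014218466363
```

View pics/w11.png

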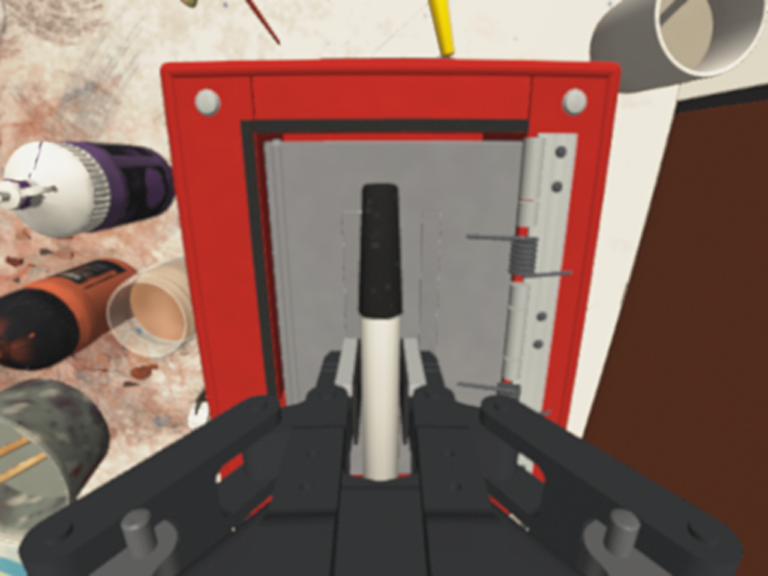

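View pics/s11.png

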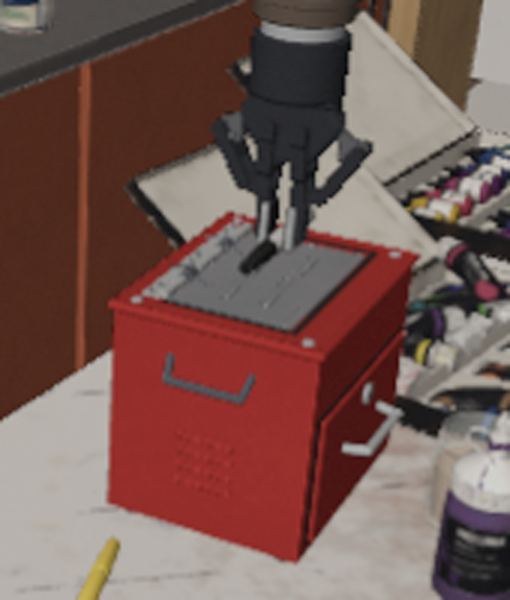

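The marker lies along the slot, parallel to its edges, with end clearance at both ends. I'm pushing in gently.

Request:
jog_arm([
  {"x":0,"y":0,"z":-12,"twist":0,"fingers":0.0},
  {"x":0,"y":0,"z":-20,"twist":0,"fingers":0.0},
  {"x":0,"y":0,"z":-26,"twist":0,"fingers":0.0},
  {"x":0,"y":0,"z":-32,"twist":0,"fingers":0.0},
  {"x":0,"y":0,"z":-38,"twist":0,"fingers":0.0},
  {"x":0,"y":0,"z":-44,"twist":0,"fingers":0.0},
  {"x":0,"y":0,"z":-50,"twist":0,"fingers":0.0},
  {"x":0,"y":0,"z":-50,"twist":0,"fingers":0.0},
], grip_force=40)

```text
time: 18.9
ee_pos: [0.4884, -0.189, 0.1954]
tcp_rot: [72.7, 89.2, -11.6]
wrist_force: [-1.0, 0.4, 1.9]
opening: 0.0137
```

```bash
python3 look.py w12; python3 sc.py s12
```

```text
t 18.9 p [ 0.4884 -0.189   0.1954] jawhead 5.67 down [ 0.014 -0.003 -1.   ] q [-21.2  -0.2  -1.1  88.3   0.1  63.1] F [-1.   0.4  1.9] open 0.013731165877330906
```

View pics/w12.png

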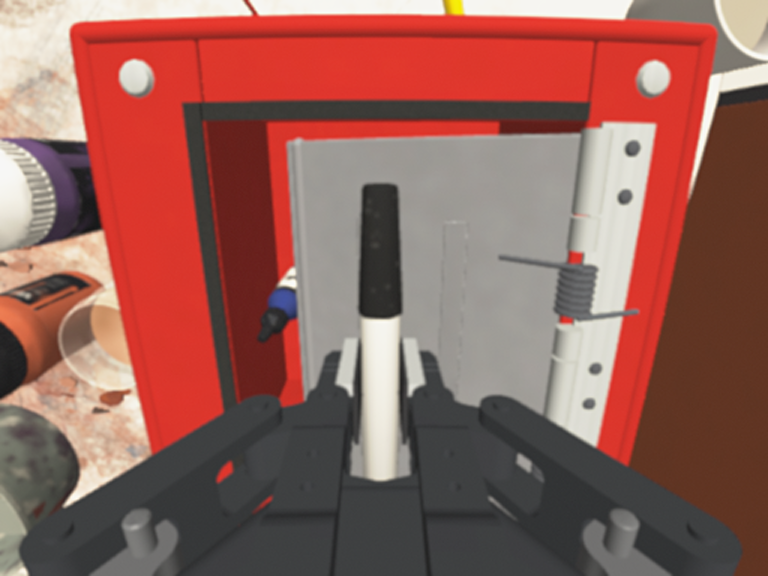

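View pics/s12.png

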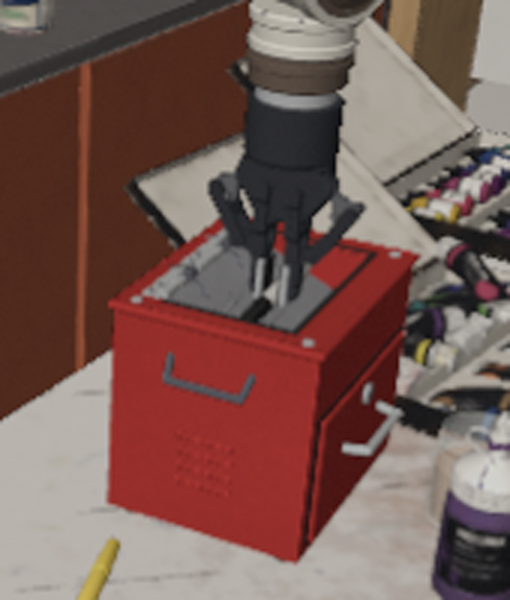

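The flap is in and the blue bottle is visible lying on the box floor at (280,300). I'll go 14 mm further.

Request:
jog_arm([
  {"x":0,"y":0,"z":-3,"twist":0,"fingers":0.0},
  {"x":0,"y":0,"z":-6,"twist":0,"fingers":0.0},
  {"x":0,"y":0,"z":-9,"twist":0,"fingers":0.0},
  {"x":0,"y":0,"z":-12,"twist":0,"fingers":0.0},
  {"x":0,"y":0,"z":-14,"twist":0,"fingers":0.0},
  {"x":0,"y":0,"z":-14,"twist":0,"fingers":0.0},
])

```text
time: 19.6
ee_pos: [0.488, -0.189, 0.1816]
tcp_rot: [71.9, 89.2, -12.4]
wrist_force: [-0.5, 0.0, 1.6]
opening: 0.0137
```

```bash
python3 look.py w13; python3 sc.py s13
```

```text
t 19.6 p [ 0.488  -0.189   0.1816] jawhead 5.66 down [ 0.013 -0.003 -1.   ] q [-21.2  -0.3  -2.7  86.8   0.1  63.1] F [-0.5  0.   1.6] open 0.013651126614874652
```

View pics/w13.png

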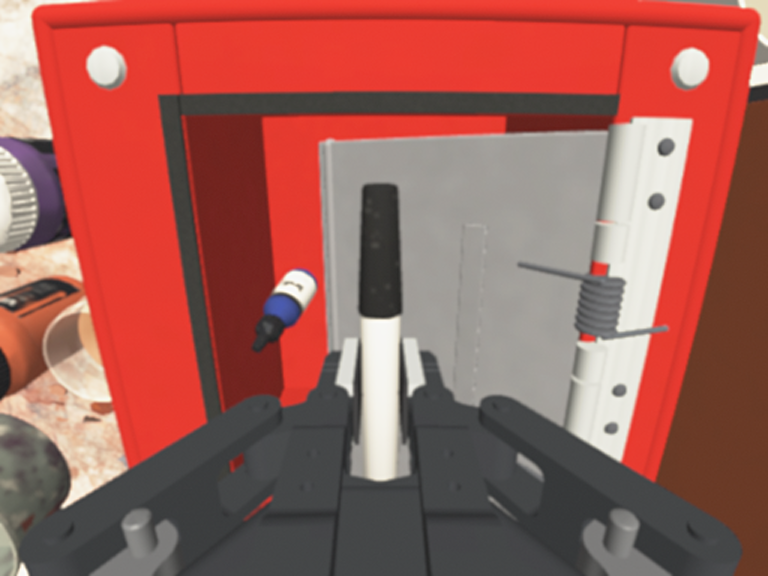

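View pics/s13.png

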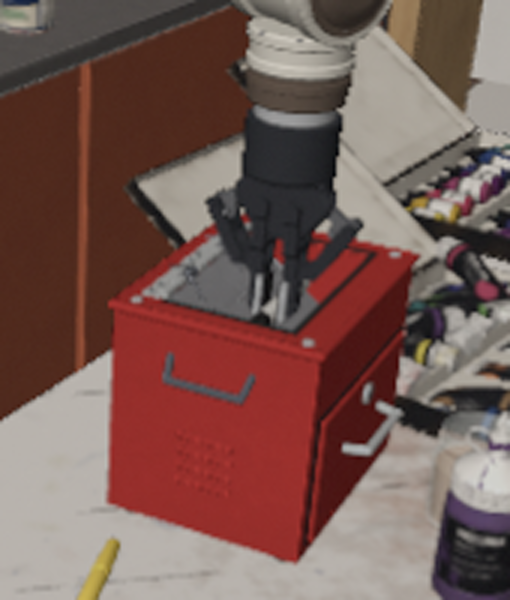

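Request:
jog_arm([
  {"x":0,"y":0,"z":0,"twist":0,"fingers":0.3},
  {"x":0,"y":0,"z":0,"twist":0,"fingers":0.3},
  {"x":0,"y":0,"z":0,"twist":0,"fingers":0.3},
  {"x":0,"y":0,"z":0,"twist":0,"fingers":0.3},
  {"x":0,"y":0,"z":0,"twist":0,"fingers":0.3},
  {"x":0,"y":0,"z":0,"twist":0,"fingers":0.3},
])

```text
time: 20.3
ee_pos: [0.4879, -0.189, 0.1818]
tcp_rot: [71.6, 89.2, -12.7]
wrist_force: [-3.0, 0.2, 1.5]
opening: 0.0256
```

```bash
python3 look.py w14; python3 sc.py s14
```

```text
t 20.3 p [ 0.4879 -0.189   0.1818] jawhead 5.66 down [ 0.013 -0.003 -1.   ] q [-21.2  -0.3  -2.7  86.8   0.1  63.1] F [-3.   0.2  1.5] open 0.02558437109269671
```

View pics/w14.png

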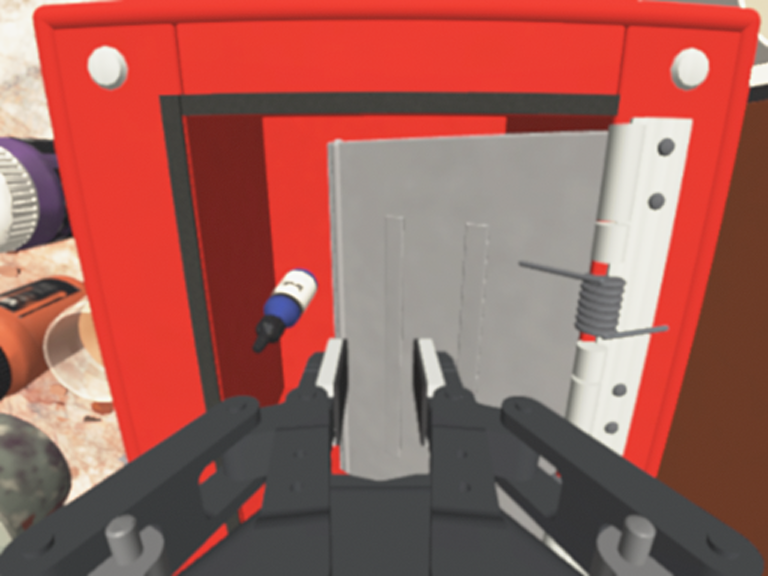

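The marker has gone from between the pads and off the flap, so it must be under the flap inside the box. I'm withdrawing.

Request:
jog_arm([
  {"x":0,"y":0,"z":8,"twist":0,"fingers":0.3},
  {"x":0,"y":0,"z":16,"twist":0,"fingers":0.3},
  {"x":0,"y":0,"z":24,"twist":0,"fingers":0.3},
  {"x":0,"y":0,"z":34,"twist":0,"fingers":0.3},
  {"x":0,"y":0,"z":45,"twist":0,"fingers":0.3},
  {"x":0,"y":0,"z":60,"twist":0,"fingers":0.3},
  {"x":-10,"y":0,"z":85,"twist":0,"fingers":0.3},
  {"x":-30,"y":0,"z":110,"twist":0,"fingers":0.3},
  {"x":-50,"y":20,"z":130,"twist":0,"fingers":0.3},
  {"x":-70,"y":50,"z":140,"twist":0,"fingers":0.3},
])

```text
time: 21.4
ee_pos: [0.4176, -0.1392, 0.324]
tcp_rot: [71.0, 89.1, -13.4]
wrist_force: [0.8, 0.2, -0.2]
opening: 0.0256
```

Request:
jog_arm([
  {"x":0,"y":40,"z":0,"twist":0,"fingers":0.3},
  {"x":0,"y":80,"z":0,"twist":0,"fingers":0.3},
  {"x":0,"y":120,"z":0,"twist":0,"fingers":0.3},
  {"x":0,"y":150,"z":0,"twist":0,"fingers":0.3},
  {"x":0,"y":150,"z":0,"twist":0,"fingers":0.3},
  {"x":0,"y":150,"z":0,"twist":0,"fingers":0.3},
])

```text
time: 22.0
ee_pos: [0.4177, 0.0112, 0.3246]
tcp_rot: [71.5, 89.1, -12.8]
wrist_force: [-0.8, 0.1, 0.3]
opening: 0.0255
```

```bash
python3 - <<'E'
from h import *
st()
for n in("top","scene"): save(viewer.camera(n),f"pics/{n}_end.png")
E
cp pics/w14.png /dev/null
```

```text
t 22.0 p [0.4177 0.0112 0.3246] jawhead 5.67 down [ 0.016 -0.004 -1.   ] q [  1.7 -11.3   3.2 103.6  -0.2  86. ] F [-0.8  0.1  0.3] open 0.025464764157487902
```

View pics/top_end.png

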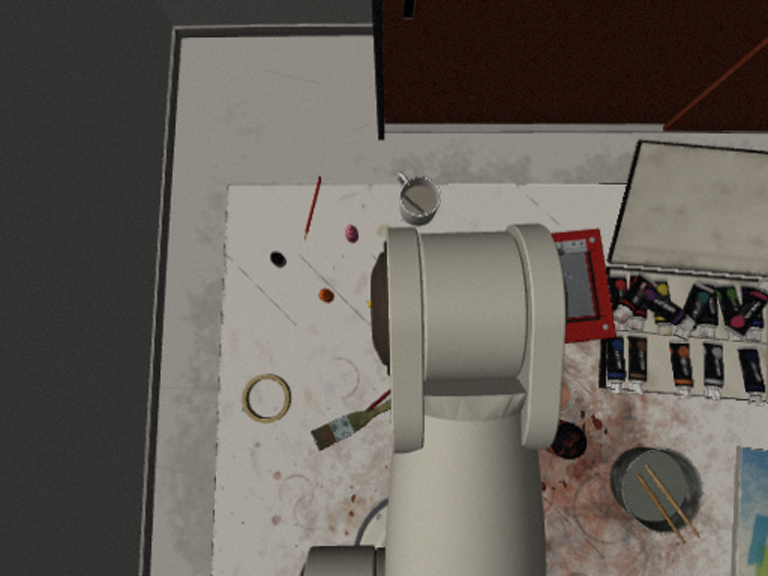

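View pics/scene_end.png

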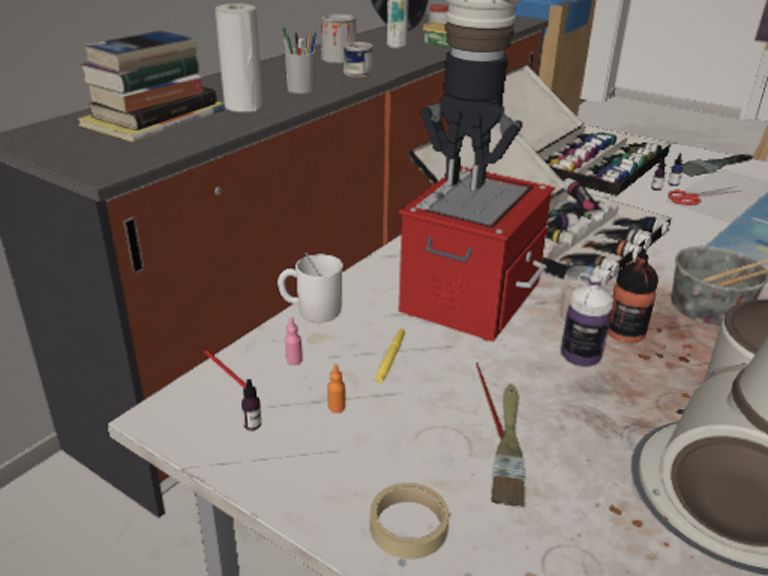

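Request:
jog_arm([
  {"x":10,"y":-40,"z":0,"twist":8,"fingers":0.3},
  {"x":30,"y":-80,"z":10,"twist":16,"fingers":0.3},
  {"x":50,"y":-110,"z":20,"twist":24,"fingers":0.3},
  {"x":65,"y":-130,"z":20,"twist":32,"fingers":0.3},
  {"x":70,"y":-140,"z":20,"twist":40,"fingers":0.3},
  {"x":70,"y":-140,"z":20,"twist":48,"fingers":0.3},
  {"x":70,"y":-140,"z":20,"twist":56,"fingers":0.3},
  {"x":70,"y":-140,"z":20,"twist":64,"fingers":0.3},
  {"x":70,"y":-140,"z":20,"twist":72,"fingers":0.3},
  {"x":70,"y":-140,"z":20,"twist":80,"fingers":0.3},
])

```text
time: 23.1
ee_pos: [0.4874, -0.1312, 0.3443]
tcp_rot: [71.4, 89.1, 67.2]
wrist_force: [-0.2, 0.3, 0.3]
opening: 0.026
```

```bash
python3 look.py w15; python3 sc.py s15
```

```text
t 23.1 p [ 0.4874 -0.1312  0.3443] jawhead 85.74 down [ 0.006  0.015 -1.   ] q [-15.5   2.   17.9 105.8   0.9 -11.3] F [-0.2  0.3  0.3] open 0.026035390088413133
```

View pics/w15.png

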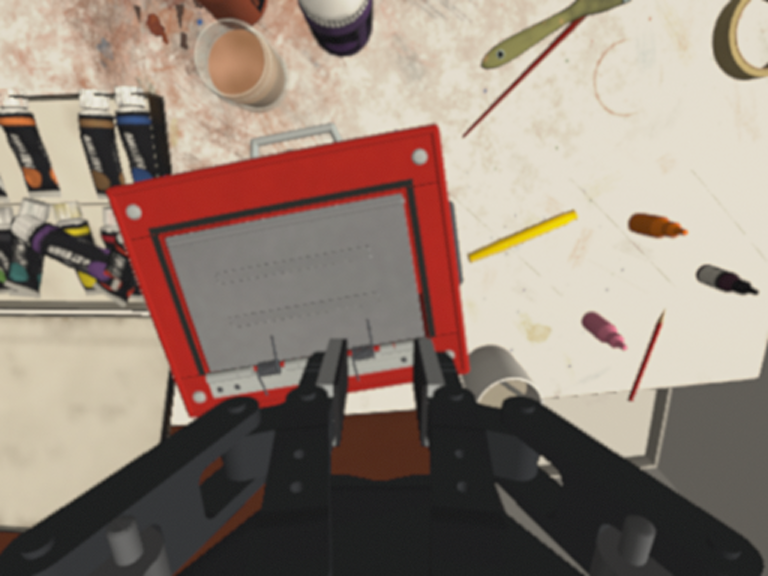

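View pics/s15.png

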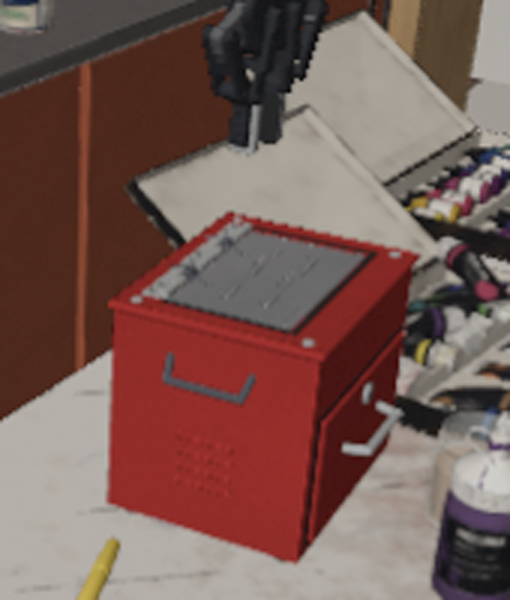

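The flap is level and shut along its whole edge with nothing caught. Plum stands at (725,278), and the marker and blue bottle are gone from the bench. The arm is clear, so I'm handing in.

```bash
python3 -c "
from h import *
print(ticket.job_done())"
```

```text
the job is handed in; nothing more can be done
None
```

The blue ink bottle and the white marker are both in the waste box, and I handed the job in at about 23 s of the 61 s allowed. No verdict was reported.

- **Blue bottle:** I pushed the flap in with the bottle's foot, held it open with the fingers and let go. It was later seen lying on the box floor.
- **Marker:** The first grip was too high and slipped off without moving the marker; a lower grip held. I pushed the flap in with the marker lying along the slot, then let go.
- **Last checks:**
  - The flap is shut flush with nothing caught in it.
  - The plum ink is standing where it was.
  - The arm is clear of everything, and wrist force was near zero.
- **Not confirmed:** I did not see the marker at rest inside the box. It had left the jaws, the flap face and the bench, and the flap then shut freely, so I take it to be on the box floor, under where the flap had blocked the view.

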